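Clear the carton, close up the extension module and connect it

TASK

A cardboard relay carton has been left on the rail of the control panel, in the gap between the white controller and its grey extension module. Take it out and set it down flat, same side up, on the green mat without dropping or tipping it; then push the extension module along the rail until it butts against the controller, and only after that slide the orange connector on top of the module across to its stop, so that it bridges onto the controller. Leave the blue relay and the yellow terminal strip lying where they are on the panel.

Things in the scene. Friction and masses are not known exactly. Their poses are not given: they have to be found in the camera images.
- panel: fixed control panel on the bench. Origin: on the bench under its centre; z up, y along the rail, towards the controller. Plate 300 (x) x 400 (y) mm, upper face 25 mm above the bench. Two slotted grey ducts along y at x = -130 and +130 mm, 30 wide, tops 65 mm above the bench. Steel rail 35 mm wide along x = 0, its top 33 mm above the bench.
- controller_face (a point): centre of the lower edge (on the rail) of the side face of the white controller that looks towards the module (panel -y). The controller, 100 (x) x 110 (y) x 75 (z) mm, is fixed on the rail and reaches from here towards +y; its top is 108 mm above the bench.
- module (a joint): position (m) of the grey extension module, 100 (x) x 70 (y) x 75 (z) mm, which slides stiffly (about 5 N) along the rail in panel +y and stays where it is left; 0 = farthest from the controller, 0.150 = its stop, butted against the controller. The gap to the controller is 0.150 minus this value. Its top is 108 mm above the bench.
- module_push (a point): centre of the module's vertical side face that looks away from the controller (towards panel -y), in height 20 mm below the module's top; the face spans 50 mm to either side in panel x. At least 40 mm of free plate lies before it, with nothing standing on the rail there.
- link (a joint): position (m) of the orange connector slide on top of the module: 0 = back in the module, 0.032 = out at its stop, its tongue lying over the controller's edge (once the module is butted). It slides in panel +y; lightly sprung, but friction (about 2.5 N) keeps it where it is left.
- link_rib (a point): the connector's upright rib, 34 (x) x 8 (y) mm and 17 mm tall above the 4 mm thick tongue: this point is the middle of the upper edge of its face that looks towards panel -y (the face to push), 23 mm above the module's top. The connector's tongue runs from the rib towards +y, 26 mm wide.
- carton: brown cardboard carton with an orange band, 110 (x) x 50 (y) x 80 (z) mm, 250 g or so, loose, lying across the rail in the gap. Origin: centre of its underside, z up.
- mat: flat green mat on the bench, fixed, 260 (x) x 200 (y) x 3 mm; to the left or right of the panel. Origin: centre of its underside.
- relay: bystander: blue relay, 24 x 50 x 38 mm, on the panel's plate behind the module (panel +x side). Origin: centre of its underside.
- terminals: bystander: yellow terminal strip, 22 x 70 x 30 mm, on the panel's plate in front of the controller (panel -x side). Origin: centre of its underside.
There are look-alikes about, which are no part of the job. What is shaped like the carton but black or pink is not meant.

How it is judged:
On the way, in this order (a step that is already met when the one before it is completed fails the run):
1. the carton stands flat on the green mat, let go (x of carton in the frame of mat between -0.11 and 0.11 m and y of carton in the frame of mat between -0.08 and 0.08 m and z of carton in the frame of mat below 0.008 m and angle between carton's own z axis and vertical below 0.1 rad and contact force between the fingers and carton below 0.1 N and linear speed of carton below 0.03 m/s), for 0.2 s.
2. the extension module is butted against the controller (within 3 mm) (value of joint module above 0.147 m), for 0.2 s.
3. the orange connector is out at its stop (within 4 mm) (value of joint link above 0.028 m), for 0.2 s.
At the end, for the whole second after the job is handed in: The carton lies flat and at rest on the green mat (its centre within 110 mm of the mat's centre in mat x and 80 mm in mat y, tilted less than 0.1 rad), the extension module is within 3 mm of the controller, and the orange connector is within 4 mm of its outer stop (x of carton in the frame of mat between -0.11 and 0.11 m and y of carton in the frame of mat between -0.08 and 0.08 m and z of carton in the frame of mat below 0.008 m and angle between carton's own z axis and vertical below 0.1 rad and linear speed of carton below 0.03 m/s and value of joint module above 0.147 m and value of joint link above 0.028 m and velocity of joint each of module, link below 0.01 m/s); the robot touches nothing.
It fails at once if the carton is dropped or thrown (faster than 0.8 m/s while the robot does not touch it) (linear speed of carton above 0.8 m/s and contact force between each of the arm, the fingers and carton below 0.05 N).
It fails at once if the carton is tipped by more than 0.6 rad (angle between carton's own z axis and vertical above 0.6 rad).
It fails at once if the relay or the terminal strip is moved by more than 25 mm (distance of any of relay, terminals from where it was at the start of the episode above 0.025 m).
It also fails if it takes over 67 s, if anything falls off the work surface, if the arm or the gripper's body presses on something with over 40 N, if the wrist force passes 120 N, or if a joint passes its speed limit or range.

ROBOT

A 7-joint arm with a two-finger parallel gripper is mounted at the origin on the work surface. World frame = base frame: x ahead of the robot, y to its left, z up, the work surface at z = 0. Lengths are in m, angles in rad, forces in N, time in s.
With the tool pointing down it reaches from about 0.35 to 0.9 m from the base axis. Payload 7.2 kg.
Tool frame: the origin (TCP) lies between the finger pads; the fingertips stand 11 mm ahead of it and the grasp point (between the pads) lies 8 mm behind it; z points along the fingers, y is the line along which they close (so a half turn about z gives the same grasp; the last joint's range is limited). The gripper opens to 85 mm and grips with 20 to 120 N. Pads are 22 mm wide; open, the fingers measure 114 mm over their backs; the gripper's body (76 mm by 85 mm) begins 54 mm behind the grasp point. The pads swing forward as they close: fully open they stand 13 mm farther back than shut.
Start: joints at [-1.24, 0.411, -0.013, 1.596, 0.006, 1.134, -0.082], TCP at [0.243, 0.576, 0.218] pointing down, gripper open.
Joint ranges: [-2.95, 2.95], [-0.29, 1.99], [-1.47, 1.44], [0.14, 2.54], [-1.03, 4.17], [0.13, 1.85], [-2.86, 2.86]. Speed limits (rad/s): [2.39, 2.39, 3.01, 3.01, 3.14, 3.14, 3.14].

INTERFACE

Orientations are given as a unit quaternion [x, y, z, w].
In Python, from cell import ctrl gives the robot as it stands.
- The arm moves only by the tool step_arm, never from a script. Its argument "rows" is a list of rows, each a list of 7 numbers: the closure, from 0 (fully open) to 1 (shut), then the shift along the world's x, y, z in mm, then the turn, a rotation vector about the world's x, y, z in degrees. A call has 1 to 8 rows; each row is the pose to reach, as a shift and turn from the pose commanded when the call began; what a row does not reach only later rows make up. A row lasts 1/8 s, in which the tool goes at most 62.5 mm and 10.7 degrees, less where a joint would pass 70% of its speed; a pose out of reach is approached as far as the arm can. A call with a gripper value outside its range is refused whole. The fingers move at their own pace and stop on an object; the grip force is fixed at half the most. Time passes only in rows, so rows that repeat a pose let the fingers close. It gives the time, the measured TCP pose, the force, the opening and the grip force at its end, in the units of the state.
- ctrl.get_state(): the state, without advancing time (a new reading comes with each control period).
- ctrl.grab_frame(name): name is "side" or "top"; returns a dict with "color" (480x640x3 uint8, red, green, blue), "fx", "fy", "cx", "cy" (pixels), "rvec" (rotation vector, rad) and "tvec" (3), from world to camera coordinates, as OpenCV has them. Camera axes: x right, y down, z forward; pixel columns grow to the right and rows downward; lengths in m; the calibration is good to about 2 mm. A picture is of the moment at which its call begins. There is no depth.
- ctrl.close_job(): hands the job in; it is judged then, once.
Trained networks look in a picture, given as the dict that the camera call returned (one of the last four; its "shot" number tells which), for a name from the list of things; names that differ only in an ending like _2 or _b are one class to them, and where a whole thing is asked for, a point or a joint stands for the part that bears it (a point fixed in the world has none). Each returns a list of dicts, best first, with "confidence" (0 to 1); they miss things now and then, are a little off and sometimes report something else, mostly with a low value. They report only what shows in the picture. A call takes as long as a camera call. They do not tell look-alikes from the thing itself.
- ctrl.look_for(picture, target): "position" ([column, row] in pixels, amid what is visible of it).
- ctrl.regions_of(picture, target): "mask" (480x640 bool, what is visible of it) and "position" ([column, row] in pixels, amid what is visible of it).
The state is a dict: "time": time; "joint_pos": joint angles; "qvel": joint speeds; "joint_efforts": joint torques, N m; "eef_pos": TCP position; "tool_rot": TCP orientation; "force": force on the tool from outside, world axes, zero at the start; "torque": the same for the moment, N m; "width": opening from 0.0 (shut) to 1.0 (fully open); "grasp_force": force on a finger pad.
Only numpy, scipy, OpenCV 4.12 (cv2) and the standard library are available. Lean on these libraries where they do the work, as an engineer would, in place of code of your own. Each camera call takes 0.05 s, during which the arm holds its last target. There are 200 camera calls.

## Working session

There is one attempt and no reset: what is moved stays moved. The work goes in short steps, Python scripts to look and compute and a tool call to move; the robot and the scene stay as the last step left them, time stands still between calls to the robot, and variables do not carry over. Pictures are saved under pics/ and viewed, at most 10 in all, crops included, and the job is handed in when it is done.

Besides the shell and the picture viewer there is one more tool, called after "Emit:" by a JSON object that holds its "fn" and its "kwargs". step_arm: Moves the arm, as the interface text tells. Its arguments: {"type":"object","properties":{"rows":{"type":"array"}},"required":["rows"]}

```bash
mkdir -p pics
cat > h.py <<'E'
import numpy as np, cv2
from cell import ctrl
def cam(f):
    R=cv2.Rodrigues(np.array(f["rvec"],float))[0]; t=np.array(f["tvec"],float).ravel()
    K=np.array([[f["fx"],0,f["cx"]],[0,f["fy"],f["cy"]],[0,0,1.]])
    return K,R,t
def proj(f,P):
    K,R,t=cam(f); q=(K@(R@np.atleast_2d(P).T+t[:,None])).T
    return q[:,:2]/q[:,2:]
def ray(f,uv):
    K,R,t=cam(f); return -R.T@t, R.T@np.linalg.inv(K)@np.array([uv[0],uv[1],1.])
def atz(f,uv,z):
    c,d=ray(f,uv); return c+d*(z-c[2])/d[2]
def tri(f1,u1,f2,u2):
    P=[]
    for f in(f1,f2):
        K,R,t=cam(f); P.append(K@np.c_[R,t])
    X=cv2.triangulatePoints(P[0],P[1],np.array(u1,float),np.array(u2,float)).ravel(); return X[:3]/X[3]
def save(f,n): cv2.imwrite("pics/"+n,f["color"][:,:,::-1])
E
python3 - <<'E'
from h import *
np.set_printoptions(precision=3,suppress=True)
F={n:ctrl.grab_frame(n) for n in("side","top")}
for n,f in F.items():
    save(f,n+"0.png"); print(n,ray(f,(320,240)),f["fx"])
    for t in("panel","controller_face","module","module_push","link","link_rib","carton","mat","relay","terminals"):
        try: print(t,[(np.round(d["position"]),round(d["confidence"],2)) for d in ctrl.look_for(f,t)][:4])
        except Exception as e: print(t,e)
E
```

```text
side (array([ 0.304, -0.906,  0.875]), array([ 0.175,  0.711, -0.682])) 487.8336390323234
panel [(array([351., 318.]), 0.59)]
controller_face [(array([351., 318.]), 0.6)]
module [(array([370., 326.]), 0.94)]
module_push [(array([371., 328.]), 0.86), (array([350., 319.]), 0.72)]
link [(array([371., 306.]), 0.53)]
link_rib [(array([369., 305.]), 0.5)]
carton [(array([231., 362.]), 0.97), (array([356., 286.]), 0.89), (array([383., 191.]), 0.78), (array([273., 442.]), 0.63)]
mat []
relay [(array([412., 328.]), 0.96)]
terminals [(array([298., 270.]), 0.64)]
top (array([ 0.38 , -0.11 ,  1.627]), array([ 0.083,  0.025, -0.996])) 567.5430029324903
panel [(array([388., 236.]), 0.79)]
controller_face [(array([388., 233.]), 0.91)]
module [(array([420., 226.]), 0.96)]
module_push [(array([420., 227.]), 0.76)]
link [(array([416., 227.]), 0.51)]
link_rib [(array([417., 226.]), 0.49)]
carton [(array([416., 337.]), 0.83), (array([252., 161.]), 0.79), (array([485., 313.]), 0.76), (array([383., 227.]), 0.73)]
mat [(array([223., 244.]), 0.62)]
relay [(array([420., 199.]), 0.75), (array([416., 225.]), 0.45)]
terminals [(array([340., 266.]), 0.53)]
```

View pics/side0.png

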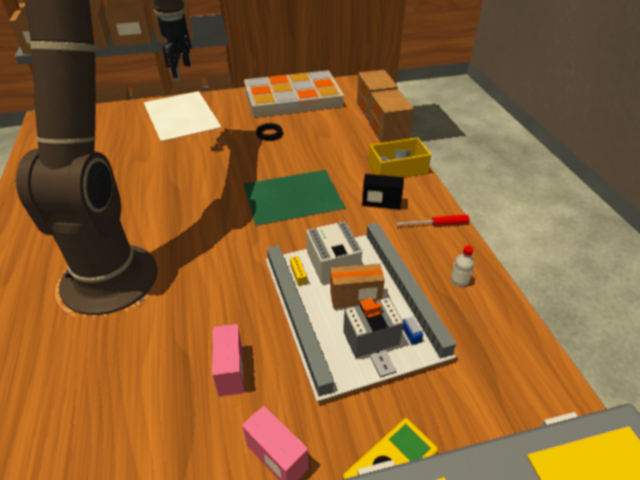

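View pics/top0.png

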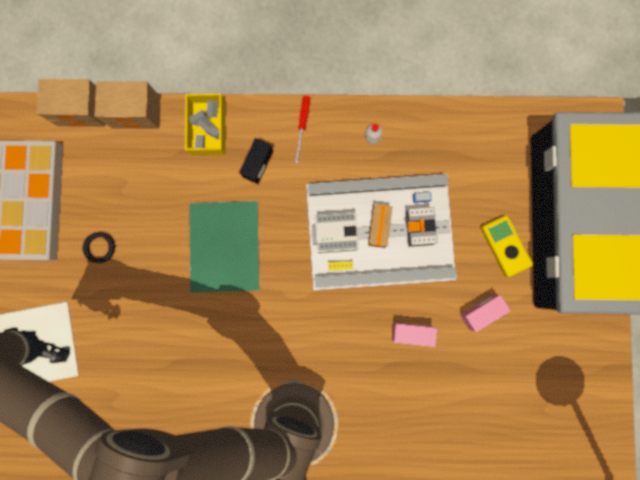

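Side view: carton at about (357,286) between the white controller (333,250) and the module (372,325), mat at (294,196). Top view: carton at (380,225), module (422,226), controller (337,230), mat (224,246), relay (422,197), terminals (340,266). The pink and black boxes are look-alikes. Next I'll zoom in for detail.

Run:
```python
import cv2
t=cv2.imread("pics/top0.png")[165:295,300:460]; s=cv2.imread("pics/side0.png")[215:400,260:460]
cv2.imwrite("pics/topc.png",cv2.resize(t,None,fx=4.5,fy=4.5,interpolation=cv2.INTER_CUBIC))
cv2.imwrite("pics/sidec.png",cv2.resize(s,None,fx=3,fy=3,interpolation=cv2.INTER_CUBIC))
```

```text
(no output)
```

View pics/topc.png

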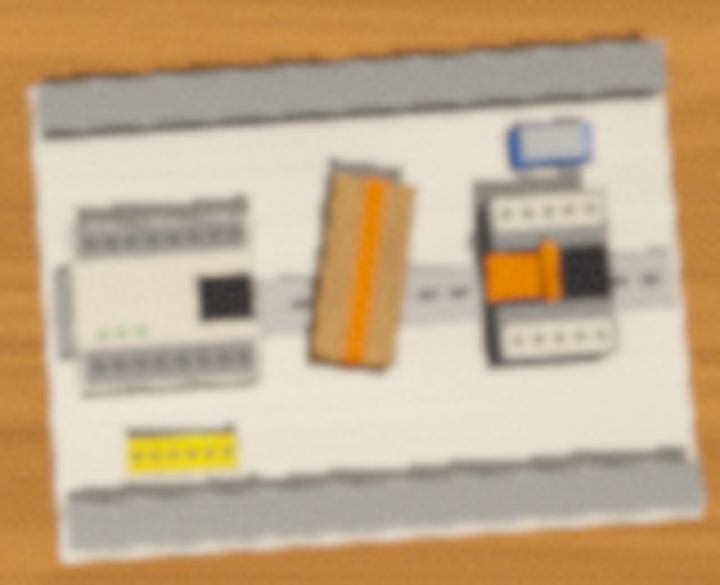

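View pics/sidec.png

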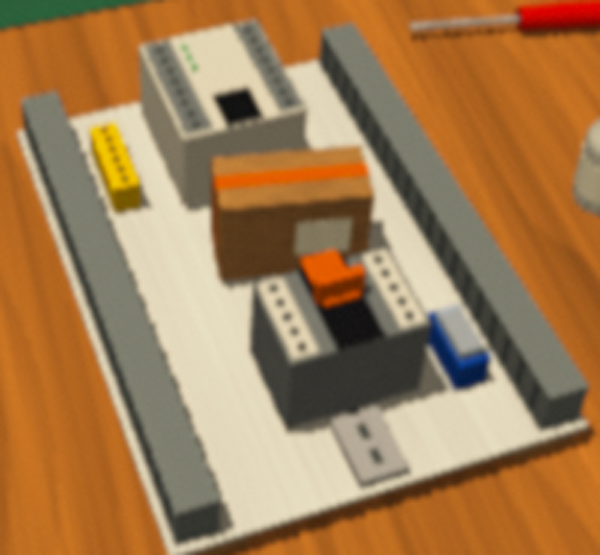

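```bash
cat > fit.py <<'E'
from h import *
from scipy.optimize import least_squares
np.set_printoptions(precision=4,suppress=True)
F={n:ctrl.grab_frame(n) for n in("side","top")}
T=lambda x,y:("top",300+x/4.5,165+y/4.5); S=lambda x,y:("side",260+x/3,215+y/3)
def W(p,l): c,s=np.cos(p[2]),np.sin(p[2]); return np.array([p[0]+c*l[0]-s*l[1],p[1]+s*l[0]+c*l[1],l[2]])
def solve(fn,obs,x0):
    r=lambda q:np.concatenate([proj(F[o[0]],fn(q,k))[0]-o[1:] for k,o in obs])
    s=least_squares(r,x0,loss="soft_l1"); print(s.x); print(r(s.x).reshape(-1,2).round(1).tolist()); return s.x
# panel(3), yc, module near(-y) face y, module top z, controller top z ; 
def pf(q,k):
    n,a,b=k
    if n=="pl": return W(q,(a*.15,b*.2,.025))
    if n=="c": return W(q,(a*.05,q[3]+b*.11,q[5]))
    if n=="m": return W(q,(a*.05,q[4]+b*.07,q[6]))
    if n=="d": return W(q,(a*.115 if abs(a)==1 else a/2*.145,b*.2,.065))
q=solve(pf,[(("pl",1,1),T(30,88)),(("pl",-1,1),T(62,562)),(("pl",-1,-1),T(705,518)),
 (("pl",-1,1),S(20,133)),(("pl",-1,-1),S(173,551)),(("pl",1,-1),S(588,428)),
 (("c",-1,0),S(195,143)),(("c",1,0),S(305,110)),(("c",1,0),T(247,200)),(("c",-1,0),T(258,383)),(("c",-1,1),S(142,47)),
 (("m",-1,0),S(291,362)),(("m",1,0),S(427,325)),(("m",1,0),T(605,187)),(("m",-1,0),T(617,355)),(("m",1,1),T(490,192)),(("m",-1,1),T(500,362)),(("m",-1,1),S(254,285)),
 ],[.45,-.2,0,.03,-.15,.108,.108])
print("yaw deg",np.degrees(q[2]),"gap",q[3]-q[4]-.07)
cf=lambda c,k:np.array([*W(c[:3],(k[0]*.055,k[1]*.025,0))[:2],c[3]])
c=solve(cf,[((1,1),T(335,172)),((1,-1),T(412,184)),((-1,-1),T(387,368)),((-1,1),T(312,357)),
 ((-1,-1),S(220,208)),((1,-1),S(370,190)),((-1,1),S(213,160)),((1,1),S(362,150))],[.45,-.2,0,.113])
print("carton yaw",np.degrees(c[2]))
R=np.array([[np.cos(q[2]),np.sin(q[2])],[-np.sin(q[2]),np.cos(q[2])]]); print("carton in panel",R@(c[:2]-q[:2]))
for n,l in(("cface",(0,q[3],.033)),("push",(0,q[4],.088))): print(n,W(q,l))
print("rib tri",tri(F["top"],T(550,271)[1:],F["side"],S(337,283)[1:]))
m=ctrl.regions_of(F["top"],"mat")
if m:
    mm=m[0]["mask"]; rr=cv2.minAreaRect(np.argwhere(mm)[:,::-1].astype(np.float32)); print([atz(F["top"],p,.003) for p in cv2.boxPoints(rr)],atz(F["top"],rr[0],.003))
s=ctrl.regions_of(F["side"],"mat"); print("side mat",[(d["position"],atz(F["side"],d["position"],.003)) for d in s])
for t,z in(("relay",.05),("terminals",.05)):
    for n in F:
        for d in ctrl.look_for(F[n],t)[:1]: w=atz(F[n],d["position"],z); print(t,n,w,R@(w[:2]-q[:2]))
E
python3 fit.py
```

```text
[ 0.5411 -0.241   0.0779  0.072  -0.1419  0.1044  0.1086]
[[0.1, -1.0], [-0.2, -1.2], [-1.1, -1.0], [-1.4, -0.4], [-1.6, 3.0], [0.5, 0.1], [-4.6, -0.4], [0.7, 0.4], [0.1, 2.0], [0.3, -1.8], [-1.7, 0.1], [-0.8, 1.3], [1.6, -0.1], [-0.2, -0.7], [0.2, -1.1], [-0.6, -0.1], [0.2, -0.9], [-1.4, -0.5]]
yaw deg 4.46356555756915 gap 0.14384084527442073
[ 0.5501 -0.2334 -0.1376  0.1115]
[[-0.4, -0.3], [0.9, -0.3], [0.8, -0.8], [-1.1, -1.1], [-0.9, 0.7], [0.9, 2.3], [-1.5, -0.5], [-1.1, -1.2]]
carton yaw -7.885492595302703
carton in panel [0.0095 0.0068]
cface [ 0.5355 -0.1692  0.033 ]
push [ 0.5521 -0.3824  0.088 ]
rib tri [ 0.5474 -0.3434  0.1258]
[array([0.6226, 0.3124, 0.003 ]), array([0.6276, 0.1117, 0.003 ]), array([0.3674, 0.1021, 0.003 ]), array([0.3622, 0.3001, 0.003 ])] [0.4941 0.2065 0.003 ]
side mat [([289.4, 196.0], array([0.4876, 0.2065, 0.003 ]))]
relay side [ 0.6377 -0.3535  0.05  ] [ 0.0876 -0.1197]
relay top [ 0.6372 -0.3494  0.05  ] [ 0.0873 -0.1156]
terminals side [ 0.4407 -0.1278  0.05  ] [-0.0912  0.1206]
terminals top [ 0.441 -0.13   0.05 ] [-0.0912  0.1184]
```

```bash
cat > st.py <<'E'
from h import *
from scipy.spatial.transform import Rotation as Ro
np.set_printoptions(precision=4,suppress=True)
s=ctrl.get_state(); R=Ro.from_quat(s["tool_rot"]).as_matrix()
print("t",s["time"],"pos",s["eef_pos"],"z",R[:,2],"yaxis yaw from +y deg",np.degrees(np.arctan2(-R[0,1],R[1,1])),"F",s["force"],"w",s["width"],s["grasp_force"],"q",s["joint_pos"])
E
python3 st.py
```

```text
t 1.5 pos [0.2427 0.5759 0.2178] z [ 0. -0. -1.] yaxis yaw from +y deg -22.848935621218253 F [-0.0988  0.0198 -0.4218] w 1.004261568636081 0.0 q [-1.2402  0.4111 -0.0127  1.5962  0.0056  1.1343 -0.0822]
```

Emit:
{"fn": "step_arm", "kwargs": {"rows": [[0,25,-50,20,0,0,2],[0,50,-105,42,0,0,5],[0,72,-163,42,0,0,8],[0,94,-220,42,0,0,11],[0,116,-278,42,0,0,15],[0,138,-335,42,0,0,15],[0,160,-393,42,0,0,15],[0,182,-450,42,0,0,15]]}}

```text
time: 2.5
eef_pos: [0.4252, 0.124, 0.2602]
tool_rot: [0.068, 0.998, 0.0, 0.001]
force: [0.6, 0.9, -0.2]
width: 1.002
grasp_force: 0.0
```

Emit:
{"fn": "step_arm", "kwargs": {"rows": [[0,20,-58,0,0,0,0],[0,40,-116,0,0,0,0],[0,60,-174,0,0,0,0],[0,80,-232,0,0,0,0],[0,100,-290,0,0,0,0],[0,120,-345,0,0,0,0],[0,125,-359,0,0,0,0],[0,125,-359,0,0,0,0]]}}

```text
time: 3.5
eef_pos: [0.5494, -0.2335, 0.2594]
tool_rot: [0.069, 0.998, -0.0, -0.0]
force: [0.1, -0.3, 0.1]
width: 1.0
grasp_force: 0.0
```

```bash
python3 st.py
python3 - <<'E'
from h import *
t=ctrl.grab_frame("side"); save(t,"side1.png")
a=t["color"][150:400,220:500,::-1]; cv2.imwrite("pics/s1c.png",cv2.resize(a,None,fx=2.2,fy=2.2,interpolation=2))
E
```

```text
t 3.5 pos [ 0.5494 -0.2335  0.2594] z [-0.0009  0.0001 -1.    ] yaxis yaw from +y deg -7.948685932475621 F [ 0.1071 -0.2601  0.0808] w 0.9997599170022957 0.0 q [-0.09    0.3575  0.5514  1.6403 -0.1976  1.2008  1.9373]
```

View pics/s1c.png

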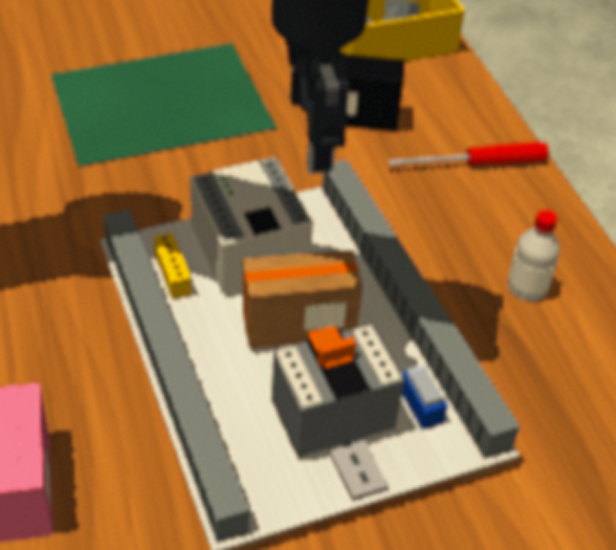

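The side view shows the gripper over the carton, at crop (322,160), and the gap is clear on both sides. I'll descend.

Emit:
{"fn": "step_arm", "kwargs": {"rows": [[0,0,0,-50,0,0,0],[0,0,0,-100,0,0,0],[0,0,0,-130,0,0,0],[0,0,0,-155,0,0,0],[0,0,0,-175,0,0,0],[0,0,0,-182,0,0,0],[0,0,0,-182,0,0,0]]}}

```text
time: 4.42
eef_pos: [0.5499, -0.2317, 0.0781]
tool_rot: [0.068, 0.998, 0.0, -0.0]
force: [-0.1, -0.4, 1.1]
width: 0.998
grasp_force: 0.0
```

Emit:
{"fn": "step_arm", "kwargs": {"rows": [[1,0,0,0,0,0,0],[1,0,0,0,0,0,0],[1,0,0,0,0,0,0],[1,0,0,0,0,0,0],[1,0,0,0,0,0,0],[1,0,0,0,0,0,0]]}}

```text
time: 5.18
eef_pos: [0.5504, -0.233, 0.0789]
tool_rot: [0.068, 0.998, 0.0, 0.001]
force: [-0.2, 1.6, 6.2]
width: 0.573
grasp_force: 62.1
```

Emit:
{"fn": "step_arm", "kwargs": {"rows": [[1,0,0,15,0,0,0],[1,0,0,35,0,0,0],[1,0,0,60,0,0,0],[1,0,0,90,0,0,0],[1,0,0,120,0,0,0],[1,0,0,140,0,0,0],[1,0,0,140,0,0,0]]}}

```text
time: 6.05
eef_pos: [0.5504, -0.2337, 0.2199]
tool_rot: [0.069, 0.998, -0.0, 0.002]
force: [0.2, 0.2, -3.3]
width: 0.572
grasp_force: 62.9
```

Emit:
{"fn": "step_arm", "kwargs": {"rows": [[1,-3,25,0,0,0,0],[1,-9,70,0,0,0,0],[1,-16,120,0,0,0,0],[1,-23,170,0,0,0,0],[1,-30,220,0,0,0,0],[1,-37,270,0,0,0,0],[1,-44,320,0,0,0,0],[1,-50,370,0,0,0,0]]}}

```text
time: 7.05
eef_pos: [0.4987, 0.1382, 0.2171]
tool_rot: [0.069, 0.998, -0.0, -0.001]
force: [0.9, -0.1, -2.1]
width: 0.569
grasp_force: 62.9
```

Emit:
{"fn": "step_arm", "kwargs": {"rows": [[1,-6,45,-10,0,0,3],[1,-9,68,-40,0,0,6],[1,-9,70,-80,0,0,9],[1,-9,70,-115,0,0,10],[1,-9,70,-140,0,0,10],[1,-9,70,-150,0,0,10],[1,-9,70,-150,0,0,10]]}}

```text
time: 7.92
eef_pos: [0.4903, 0.2066, 0.0673]
tool_rot: [-0.019, 1.0, -0.0, -0.001]
force: [-0.2, 0.7, -1.8]
width: 0.567
grasp_force: 62.8
```

```bash
python3 st.py
python3 - <<'E'
from h import *
t=ctrl.grab_frame("side")
a=t["color"][50:300,180:460,::-1]; cv2.imwrite("pics/s2c.png",cv2.resize(a,None,fx=2.2,fy=2.2,interpolation=2))
E
```

```text
t 7.925 pos [0.4903 0.2066 0.0673] z [-0.0013 -0.0009 -1.    ] yaxis yaw from +y deg 2.138384118771189 F [-0.1797  0.6955 -1.8412] w 0.5670175288875307 62.75937080383301 q [-0.7089  0.4484  0.2805  1.9823 -0.1794  0.7359  1.2871]
```

View pics/s2c.png

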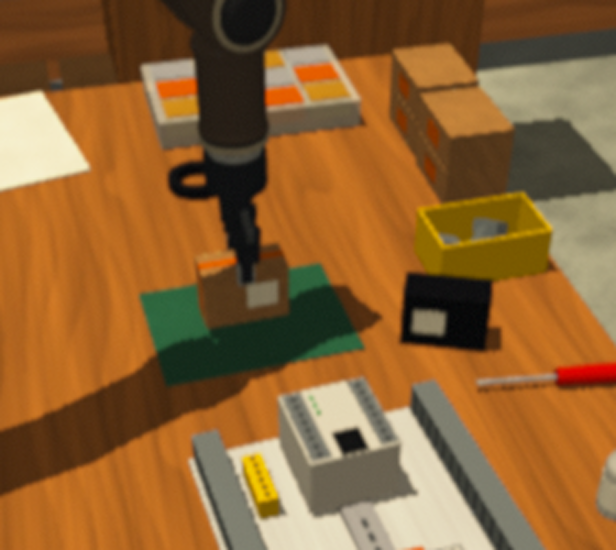

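The carton hangs level over the mat, at crop (243,285). I'll lower it about 18 mm.

Emit:
{"fn": "step_arm", "kwargs": {"rows": [[1,0,0,-8,0,0,0],[1,0,0,-14,0,0,0],[1,0,0,-17,0,0,0],[1,0,0,-18,0,0,0],[1,0,0,-18,0,0,0]]}}

```text
time: 8.6
eef_pos: [0.4908, 0.207, 0.0498]
tool_rot: [-0.019, 1.0, 0.0, 0.0]
force: [-0.4, -0.1, -2.1]
width: 0.576
grasp_force: 62.8
```

Emit:
{"fn": "step_arm", "kwargs": {"rows": [[1,0,0,-2,0,0,0],[1,0,0,-2,0,0,0]]}}

```text
time: 8.85
eef_pos: [0.4908, 0.2071, 0.0489]
tool_rot: [-0.019, 1.0, 0.0, 0.0]
force: [-4.5, -1.2, 10.8]
width: 0.576
grasp_force: 64.2
```

Emit:
{"fn": "step_arm", "kwargs": {"rows": [[0.3,0,0,1,0,0,0],[0,0,0,1,0,0,0],[0,0,0,1,0,0,0],[0,0,0,1,0,0,0],[0,0,0,15,0,0,0],[0,0,0,50,0,0,0],[0,0,0,100,0,0,0],[0,0,0,160,0,0,0]]}}

```text
time: 9.85
eef_pos: [0.4902, 0.2065, 0.2097]
tool_rot: [-0.019, 1.0, -0.0, -0.0]
force: [0.8, 1.0, -0.8]
width: 1.004
grasp_force: 0.0
```

```bash
python3 st.py
python3 - <<'E'
from h import *
t=ctrl.grab_frame("side")
a=t["color"][50:300,180:460,::-1]; cv2.imwrite("pics/s3c.png",cv2.resize(a,None,fx=2.2,fy=2.2,interpolation=2))
E
```

```text
t 9.85 pos [0.4902 0.2065 0.2097] z [-0.0008 -0.0007 -1.    ] yaxis yaw from +y deg 2.132181238647063 F [ 0.8405  0.957  -0.7555] w 1.0038033904238635 0.0 q [-0.7634  0.2632  0.3334  1.8496 -0.0982  1.0458  1.2168]
```

View pics/s3c.png

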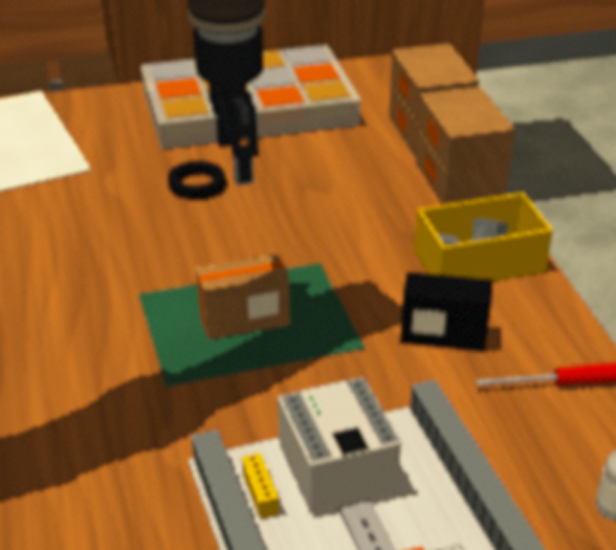

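The carton stands upright on the mat at crop (243,295), let go. Next I'll move to the far side of the module.

Emit:
{"fn": "step_arm", "kwargs": {"rows": [[1,3,-30,20,0,0,2],[1,8,-85,30,0,0,2],[1,14,-145,30,0,0,2],[1,20,-205,30,0,0,2],[1,26,-265,30,0,0,2],[1,32,-325,30,0,0,2],[1,38,-385,30,0,0,2],[1,44,-445,30,0,0,2]]}}

```text
time: 10.9
eef_pos: [0.5348, -0.2398, 0.2389]
tool_rot: [-0.036, 0.999, 0.0, 0.001]
force: [1.4, -0.3, -0.2]
width: 0.0
grasp_force: 0.0
```

Emit:
{"fn": "step_arm", "kwargs": {"rows": [[1,7,-60,0,0,0,0],[1,14,-120,0,0,0,0],[1,20,-170,0,0,0,0],[1,21,-186,0,0,0,0],[1,21,-186,-30,0,0,0],[1,21,-186,-60,0,0,0],[1,21,-186,-75,0,0,0],[1,21,-186,-75,0,0,0]]}}

```text
time: 11.9
eef_pos: [0.5557, -0.4229, 0.1624]
tool_rot: [-0.037, 0.999, 0.001, -0.001]
force: [0.6, 0.5, -0.2]
width: 0.002
grasp_force: 0.0
```

```bash
python3 st.py
python3 - <<'E'
from h import *
t=ctrl.grab_frame("side")
a=t["color"][200:420,240:500,::-1]; a=cv2.resize(a,None,fx=1.5,fy=2.2*1.5/2.2,interpolation=2)
b=ctrl.grab_frame("top")["color"][165:295,300:560,::-1]; b=cv2.resize(b,None,fx=1.5,fy=1.5,interpolation=2)
cv2.imwrite("pics/s4c.png",cv2.resize(np.vstack([a,b]),None,fx=1.1,fy=1.1))
E
```

```text
t 11.9 pos [ 0.5557 -0.4229  0.1624] z [-0.0011  0.0012 -1.    ] yaxis yaw from +y deg 4.198464255984661 F [ 0.6144  0.5366 -0.1698] w 0.002088810341174755 0.0 q [ 0.2363  0.63    0.5508  1.4839 -0.3486  1.1279  2.496 ]
```

View pics/s4c.png

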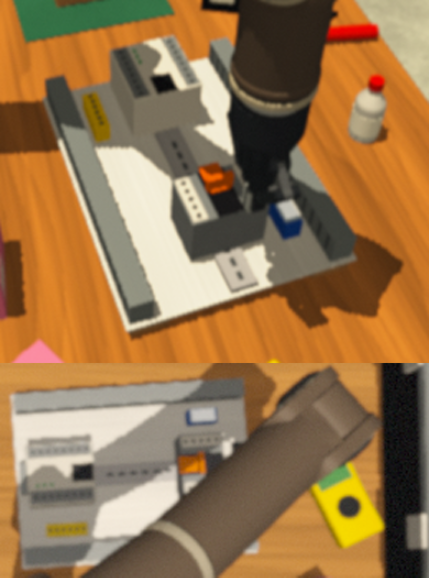

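Run:
```python
from h import *
f=ctrl.grab_frame("side")
for P in ([.5557,-.4229,.151],[.5557,-.4229,.071],[.5521,-.3824,.088]): print(P,(proj(f,P)[0]-[240,200])*1.65)
```

```text
[0.5557, -0.4229, 0.151] [249.99954802 219.65401121]
[0.5557, -0.4229, 0.071] [243.39506652 261.06115288]
[0.5521, -0.3824, 0.088] [230.16110211 225.06360966]
```

Emit:
{"fn": "step_arm", "kwargs": {"rows": [[1,0,0,-20,0,0,0],[1,0,0,-40,0,0,0],[1,0,0,-60,0,0,0],[1,0,0,-80,0,0,0],[1,0,0,-80,0,0,0]]}}

```text
time: 12.68
eef_pos: [0.5546, -0.4231, 0.0801]
tool_rot: [-0.036, 0.999, 0.001, -0.002]
force: [0.5, -0.3, 1.5]
width: -0.001
grasp_force: 0.0
```

Emit:
{"fn": "step_arm", "kwargs": {"rows": [[1,0,5,0,0,0,0],[1,-1,10,0,0,0,0],[1,-1,15,0,0,0,0],[1,-2,20,0,0,0,0],[1,-2,25,0,0,0,0],[1,-3,32,0,0,0,0]]}}

```text
time: 13.42
eef_pos: [0.5528, -0.3922, 0.083]
tool_rot: [-0.036, 0.999, -0.0, 0.0]
force: [0.8, -4.3, -0.6]
width: -0.001
grasp_force: 2.6
```

Emit:
{"fn": "step_arm", "kwargs": {"rows": [[1,-1,14,0,0,0,0],[1,-2,28,0,0,0,0],[1,-3,43,0,0,0,0],[1,-5,58,0,0,0,0],[1,-6,73,0,0,0,0],[1,-7,88,0,0,0,0],[1,-8,103,0,0,0,0],[1,-9,116,0,0,0,0]]}}

```text
time: 14.42
eef_pos: [0.5433, -0.2777, 0.0833]
tool_rot: [-0.036, 0.999, -0.002, 0.0]
force: [-0.0, -5.8, 0.6]
width: 0.0
grasp_force: 2.7
```

Emit:
{"fn": "step_arm", "kwargs": {"rows": [[1,0,5,0,0,0,0],[1,-1,10,0,0,0,0],[1,-1,13,0,0,0,0],[1,-1,16,0,0,0,0]]}}

```text
time: 14.92
eef_pos: [0.5421, -0.2616, 0.0832]
tool_rot: [-0.036, 0.999, -0.001, -0.0]
force: [-2.7, -5.6, 2.1]
width: 0.0
grasp_force: 2.8
```

Emit:
{"fn": "step_arm", "kwargs": {"rows": [[1,0,3,0,0,0,0],[1,0,6,0,0,0,0],[1,0,8,0,0,0,0]]}}

```text
time: 15.3
eef_pos: [0.5416, -0.2537, 0.0831]
tool_rot: [-0.036, 0.999, -0.001, -0.001]
force: [-3.7, -5.1, 3.2]
width: 0.004
grasp_force: 2.9
```

Emit:
{"fn": "step_arm", "kwargs": {"rows": [[1,0,2,0,0,0,0],[1,0,4,0,0,0,0]]}}

```text
time: 15.55
eef_pos: [0.5417, -0.2508, 0.0831]
tool_rot: [-0.035, 0.999, -0.002, -0.0]
force: [-2.0, -11.1, 0.4]
width: -0.002
grasp_force: 5.0
```

Emit:
{"fn": "step_arm", "kwargs": {"rows": [[1,0,2,0,0,0,0],[1,0,4,0,0,0,0]]}}

```text
time: 15.8
eef_pos: [0.5416, -0.2505, 0.0834]
tool_rot: [-0.034, 0.999, -0.004, 0.0]
force: [-1.7, -20.6, -4.7]
width: -0.001
grasp_force: 8.3
```

The force rose to 20 N and the motion stalled, so the module is butted. I'll back off, rise and approach the rib.

Emit:
{"fn": "step_arm", "kwargs": {"rows": [[1,0,-10,0,0,0,0],[1,0,-12,0,0,0,0],[1,0,-12,25,0,0,0],[1,0,-12,47,0,0,0],[1,0,-12,47,0,0,0]]}}

```text
time: 16.42
eef_pos: [0.5439, -0.2555, 0.1312]
tool_rot: [-0.037, 0.999, 0.0, 0.001]
force: [-0.5, -1.3, 0.4]
width: 0.005
grasp_force: 0.0
```

```bash
python3 st.py
python3 - <<'E'
from h import *
t=ctrl.grab_frame("side")
a=t["color"][200:350,260:460,::-1]; cv2.imwrite("pics/s5c.png",cv2.resize(a,None,fx=3.5,fy=3.5,interpolation=2))
P=[.5393,-.2,.131]; print((proj(t,P)[0]-[260,200])*3.5,(proj(t,[.542,-.26,.12])[0]-[260,200])*3.5)
E
```

```text
t 16.425 pos [ 0.5439 -0.2555  0.1312] z [ 0.0029  0.0002 -1.    ] yaxis yaw from +y deg 4.2062352521373185 F [-0.5242 -1.2641  0.4248] w 0.005191034220656962 0.0 q [-0.0479  0.4992  0.5622  1.7809 -0.3207  0.9508  2.2916]
[306.50753169 202.44366104] [338.7115634  283.96234444]
```

View pics/s5c.png

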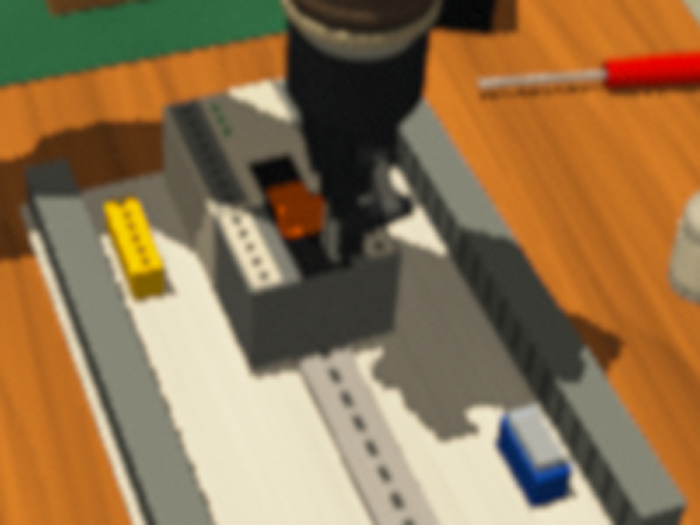

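The module is butted against the controller. The rib shows at crop (300,210), just ahead of the finger at (345,260), as predicted. I'll push it.

Emit:
{"fn": "step_arm", "kwargs": {"rows": [[1,-1,8,-4,0,0,0],[1,-2,18,-4,0,0,0],[1,-3,26,-4,0,0,0],[1,-3,34,-4,0,0,0],[1,-4,42,-4,0,0,0],[1,-4,48,-4,0,0,0]]}}

```text
time: 17.23
eef_pos: [0.5387, -0.2074, 0.1259]
tool_rot: [-0.036, 0.999, 0.0, 0.0]
force: [-0.1, 0.2, -0.1]
width: 0.001
grasp_force: 0.0
```

Emit:
{"fn": "step_arm", "kwargs": {"rows": [[1,0,5,0,0,0,0],[1,-1,10,0,0,0,0],[1,-1,15,0,0,0,0]]}}

```text
time: 17.6
eef_pos: [0.5376, -0.1929, 0.1258]
tool_rot: [-0.036, 0.999, -0.0, -0.0]
force: [-1.0, 0.3, 0.1]
width: -0.003
grasp_force: 0.0
```

Emit:
{"fn": "step_arm", "kwargs": {"rows": [[1,0,5,0,0,0,0],[1,-1,10,0,0,0,0],[1,-1,13,0,0,0,0]]}}

```text
time: 17.98
eef_pos: [0.5366, -0.1797, 0.1258]
tool_rot: [-0.036, 0.999, 0.0, -0.0]
force: [-0.5, 0.2, 0.2]
width: -0.0
grasp_force: 0.0
```

Emit:
{"fn": "step_arm", "kwargs": {"rows": [[1,0,2,0,0,0,0],[1,0,4,0,0,0,0]]}}

```text
time: 18.23
eef_pos: [0.5367, -0.176, 0.1258]
tool_rot: [-0.036, 0.999, -0.0, 0.0]
force: [-0.2, -0.4, -0.0]
width: -0.005
grasp_force: 0.0
```

Run:
```python
from h import *
t=ctrl.grab_frame("side")
a=t["color"][200:320,260:420,::-1]; a=cv2.resize(a,None,fx=3.5,fy=3.5,interpolation=2)
cv2.imwrite("pics/s6c.png",a)
print((proj(t,[.5367,-.176,.115])[0]-[260,200])*3.5,(proj(t,[.5367,-.176,.135])[0]-[260,200])*3.5)
for n in("link","link_rib"): print(n,[((np.array(d["position"])-[260,200])*3.5,d["confidence"]) for d in ctrl.look_for(t,n)])
```

```text
[290.9341649  194.97402922] [291.84976113 172.20055724]
link [(array([306.25, 208.6 ]), 0.69)]
link_rib [(array([295.05, 203.  ]), 0.62), (array([325.5 , 393.75]), 0.4)]
```

View pics/s6c.png

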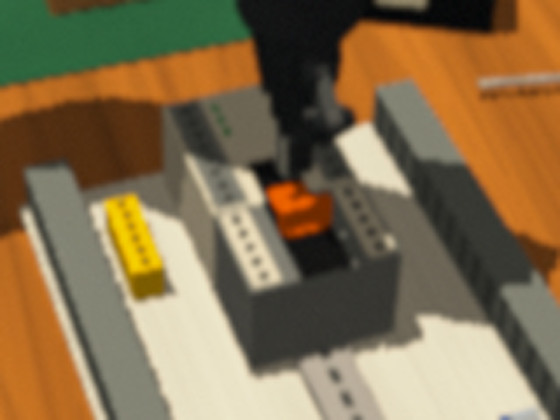

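The finger has passed above the rib: the orange rib is still back at crop (305,208), with the fingertip beyond and above it at (290,180). So the tips sit higher than I assumed. I'll rise, go back behind the rib, and feel downwards.

Emit:
{"fn": "step_arm", "kwargs": {"rows": [[1,0,0,12,0,0,0],[1,0,0,25,0,0,0],[1,2,-30,25,0,0,0],[1,4,-60,25,0,0,0],[1,4,-60,10,0,0,0],[1,4,-60,0,0,0,0],[1,4,-60,-3,0,0,0],[1,4,-60,-3,0,0,0]]}}

```text
time: 19.38
eef_pos: [0.5408, -0.2352, 0.1226]
tool_rot: [-0.037, 0.999, 0.0, -0.0]
force: [0.2, -1.1, -0.1]
width: -0.003
grasp_force: 0.0
```

Emit:
{"fn": "step_arm", "kwargs": {"rows": [[1,0,0,-2,0,0,0],[1,0,0,-4,0,0,0],[1,0,0,-4,0,0,0]]}}

```text
time: 19.75
eef_pos: [0.5407, -0.236, 0.1187]
tool_rot: [-0.036, 0.999, 0.0, -0.0]
force: [0.2, 0.2, -1.2]
width: 0.003
grasp_force: 0.0
```

Emit:
{"fn": "step_arm", "kwargs": {"rows": [[1,0,0,-2,0,0,0],[1,0,0,-3,0,0,0],[1,0,0,-3,0,0,0]]}}

```text
time: 20.12
eef_pos: [0.5406, -0.236, 0.1157]
tool_rot: [-0.036, 0.999, 0.0, -0.0]
force: [0.1, -1.0, -0.8]
width: -0.002
grasp_force: 0.0
```

Emit:
{"fn": "step_arm", "kwargs": {"rows": [[1,0,5,0,0,0,0],[1,-1,10,0,0,0,0],[1,-2,15,0,0,0,0],[1,-2,20,0,0,0,0],[1,-2,25,0,0,0,0]]}}

```text
time: 20.75
eef_pos: [0.5388, -0.2106, 0.1158]
tool_rot: [-0.036, 0.999, 0.0, 0.0]
force: [0.1, -0.6, 0.5]
width: 0.0
grasp_force: 0.0
```

Emit:
{"fn": "step_arm", "kwargs": {"rows": [[1,0,4,0,0,0,0],[1,0,8,0,0,0,0]]}}

```text
time: 21.0
eef_pos: [0.5384, -0.2037, 0.1158]
tool_rot: [-0.036, 0.999, -0.0, -0.0]
force: [-0.4, -3.9, 0.9]
width: 0.001
grasp_force: 1.4
```

Emit:
{"fn": "step_arm", "kwargs": {"rows": [[1,0,3,0,0,0,0],[1,-1,6,0,0,0,0]]}}

```text
time: 21.25
eef_pos: [0.5379, -0.1973, 0.1159]
tool_rot: [-0.036, 0.999, -0.0, 0.0]
force: [0.9, -3.3, -1.4]
width: 0.003
grasp_force: 1.5
```

The rib is in contact at about 3.5 N. I'll keep pushing.

Emit:
{"fn": "step_arm", "kwargs": {"rows": [[1,0,5,0,0,0,0],[1,-1,10,0,0,0,0],[1,-1,15,0,0,0,0],[1,-1,19,0,0,0,0]]}}

```text
time: 21.75
eef_pos: [0.5366, -0.1807, 0.116]
tool_rot: [-0.036, 0.999, -0.002, 0.0]
force: [0.1, -16.6, -6.0]
width: 0.001
grasp_force: 8.4
```

Emit:
{"fn": "step_arm", "kwargs": {"rows": [[1,0,2,0,0,0,0],[1,0,4,0,0,0,0],[1,0,5,0,0,0,0]]}}

```text
time: 22.12
eef_pos: [0.5366, -0.1804, 0.1161]
tool_rot: [-0.034, 0.999, -0.005, 0.001]
force: [1.9, -24.8, -9.1]
width: -0.003
grasp_force: 12.1
```

Run:
```python
from h import *
t=ctrl.grab_frame("side")
a=t["color"][215:295,300:380,::-1]; a=cv2.resize(a,None,fx=7,fy=7,interpolation=2)
cv2.imwrite("pics/s7c.png",a)
q=[.5411,-.241,.0779]
c,s=np.cos(q[2]),np.sin(q[2])
W=lambda x,y,z:[q[0]+c*x-s*y,q[1]+s*x+c*y,z]
for n,P in (("tip",[.5366,-.1804,.105]),("ctl edge",W(0,.072,.108)),("rib top back->edge if in",W(0,.039+.0,.131)),("rib if out",W(0,.071,.131))): print(n,(proj(t,P)[0]-[300,215])*7)
```

```text
tip [304.49837073 316.90809562]
ctl edge [291.72829599 286.65128842]
rib top back->edge if in [331.10352491 305.32486935]
rib if out [294.78256401 236.75190583]
```

View pics/s7c.png

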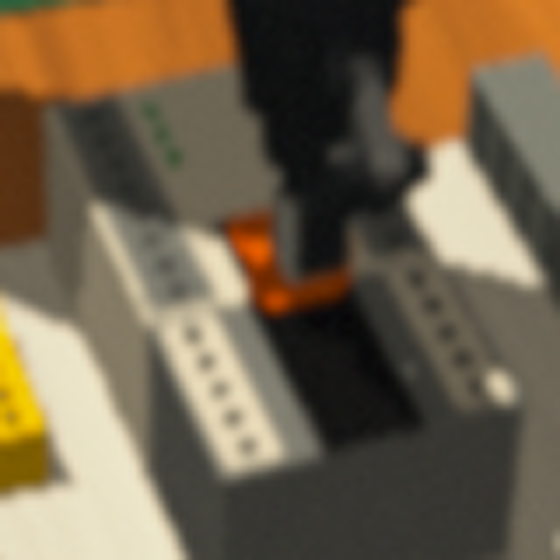

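I see the orange lower front edge at crop (310,305). That is about 9.3 px further than before the push, and full travel would be about 9.7 px. I'll retreat and check numerically, since I've used up my picture views.

Emit:
{"fn": "step_arm", "kwargs": {"rows": [[1,0,-8,0,0,0,0],[1,1,-20,2,0,0,0],[1,1,-20,40,0,0,0],[1,1,-20,100,0,0,0],[1,0,-70,150,0,0,0],[1,0,-130,150,0,0,0],[1,0,-190,150,0,0,0],[1,0,-190,150,0,0,0]]}}

```text
time: 23.18
eef_pos: [0.5344, -0.3684, 0.266]
tool_rot: [-0.033, 0.999, -0.001, -0.0]
force: [0.5, -0.3, 0.6]
width: 0.001
grasp_force: 0.0
```

```bash
python3 st.py
python3 - <<'E'
from h import *
q=[.5411,-.241,.0779]; c,s=np.cos(q[2]),np.sin(q[2])
W=lambda x,y,z:[q[0]+c*x-s*y,q[1]+s*x+c*y,z]
L=lambda w:(c*(w[0]-q[0])+s*(w[1]-q[1]),-s*(w[0]-q[0])+c*(w[1]-q[1]))
def om(im):
    h=cv2.cvtColor(im,cv2.COLOR_RGB2HSV); return ((h[...,0]<14)&(h[...,1]>190)&(h[...,2]>110))
def rep(n,im,off,k,f,box):
    m=om(im).astype(np.uint8); x0,y0,x1,y1=[int(v) for v in (np.array(box)-[off[0],off[1]]*2)*k]
    z=np.zeros_like(m); z[max(y0,0):y1,max(x0,0):x1]=m[max(y0,0):y1,max(x0,0):x1]
    nl,lab,st,_=cv2.connectedComponentsWithStats(z); i=1+st[1:,4].argmax(); x,y,w,h,a=st[i]
    print(n,"bbox",x/k+off[0],y/k+off[1],(x+w)/k+off[0],(y+h)/k+off[1],"area",a/k/k)
f=ctrl.grab_frame("side"); t=ctrl.grab_frame("top"); save(f,"end_side.png"); save(t,"end_top.png")
rep("now",f["color"],(0,0),1,f,(325,235,375,290))
for n in("s6c","s5c"):
    rep(n,cv2.imread(f"pics/{n}.png")[:,:,::-1].copy(),(260,200),3.5,f,(325,235,375,290))
rep("side0",cv2.imread("pics/side0.png")[:,:,::-1].copy(),(0,0),1,f,(355,292,390,325))
rep("top0",cv2.imread("pics/top0.png")[:,:,::-1].copy(),(0,0),1,f,(400,215,430,240))
rep("topnow",t["color"],(0,0),1,t,(340,205,425,245))
# predicted rib/tongue projections
for y in(.041,.073):
    print("pred rib -y face bottom/top side",proj(f,[W(0,y,.110),W(0,y,.131)]).round(1).tolist(),"top",proj(t,[W(0,y,.131)]).round(1).tolist())
for n in("carton","module","link_rib"):
    print(n,[(np.round(d["position"],1).tolist(),round(d["confidence"],2)) for d in ctrl.look_for(t,n)][:3],[(np.round(d["position"],1).tolist(),round(d["confidence"],2)) for d in ctrl.look_for(f,n)][:3])
E
```

```text
t 23.175 pos [ 0.5344 -0.3684  0.266 ] z [-0.0009 -0.0021 -1.    ] yaxis yaw from +y deg 3.7587301387561376 F [ 0.4752 -0.2543  0.6406] w 0.001022102469507741 0.0 q [ 0.0856  0.4717  0.6584  1.5023 -0.2933  1.2678  2.4151]
now bbox 334.0 245.0 349.0 258.0 area 131.0
s6c bbox 336.0 252.0 353.7142857142857 267.7142857142857 area 181.55102040816328
s5c bbox 338.2857142857143 253.71428571428572 351.7142857142857 267.7142857142857 area 138.44897959183672
side0 bbox 360.0 299.0 381.0 317.0 area 238.0
top0 bbox 424.0 225.0 425.0 230.0 area 5.0
topnow bbox 353.0 225.0 361.0 235.0 area 23.0
pred rib -y face bottom/top side [[346.6, 264.8], [347.0, 258.0]] top [[368.4, 228.0]]
pred rib -y face bottom/top side [[341.5, 255.0], [341.8, 248.2]] top [[356.3, 228.8]]
carton [([485.1, 311.4], 0.88), ([255.7, 161.7], 0.83), ([226.7, 247.9], 0.72)] [([228.8, 361.0], 0.87), ([274.8, 443.9], 0.67), ([290.7, 184.8], 0.56)]
module [([367.7, 230.8], 0.83)] [([345.9, 276.8], 0.73)]
link_rib [([352.1, 231.1], 0.51)] [([349.5, 316.4], 0.71), ([340.8, 248.5], 0.6), ([342.3, 277.8], 0.4)]
```

The rib moved 9.7 px, which is the full 32 mm. It is seen at (340.8,248.5), against (341.8,248.2) predicted for its stop.

```bash
python3 -c "
from cell import ctrl
print(ctrl.close_job())"
```

```text
the job is handed in; nothing more can be done
None
```

I set the carton upright on the mat, butted the module against the controller, then slid the connector to its stop, and handed the job in at about 23 s. My checks on the contact force and camera positions agreed, but no verdict came back, and I viewed 11 pictures against the limit of 10.

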